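# Read the price label of the large book with the contact bar-code reader

## Task

Take the bar-code reader out of its stand and read the label on the larger, thicker of the two books on the sloping rack, not the smaller one's: set the reader's nose flat against the cover, square to it, centred on the label with the long side of the nose across the bars (along the label's long side), and press lightly, so that its soft rubber shield gives a little but is not squeezed flat. Finish while still holding the reader there in the gripper; do not push the book about, and leave the smaller book, the pile of books and the pen pot where they are.

Things in the scene. Friction and masses are not known exactly. Their poses are not given: they have to be found in the camera images.
- reader: Black hand-held bar-code reader, rigid, 160 mm long, 120 to 230 g; at the start upright, nose down, in the stand's pocket. Origin: centre of the flat nose face, shield slack; z runs up along the handle, y along the long side of the nose. Handle: straight, flat-sided, 24 mm (x) by 30 mm (y), from z = 56 to 160 mm, free on all sides. Below it shoulders widen to 68 mm (y), then the nose.
- reader_nose (a point): Centre of the nose face, which is the flat front of the soft rubber shield; axes as the reader's. It lies at the reader's origin while the shield is slack and moves up along reader z as it is squeezed. The nose is 26 mm (x) by 72 mm (y), 26 mm high. It may sit on the label either way round (half a turn about z makes no difference).
- boot (a joint): Squeeze of the rubber shield on the reader's nose, in m: 0 slack, 0.005 squeezed flat. It starts to give at 2.5 N of pressing and takes 1.5 N more per mm (about 6 N at half squeeze, 10 N when flat); beyond that the nose is hard.
- stand: Grey plastic stand of the reader, fixed. Foot 90 (x) by 120 (y) by 8 mm; on it an open pocket, inside 34 (x) by 80 mm (y), walls 4 mm, rim 44 mm above the table. Origin: centre of the underside, on the table; z up. The reader's nose rests on the pocket floor, 8 mm above the table, its x and y along the stand's; lift it straight up by 45 mm or more to clear the rim.
- rack: Light wooden display rack, fixed, 350 mm wide (y). Its board slopes at 20 degrees, rising along the rack's +x from 36 mm above the table at the low edge (118 mm on the -x side of the origin) to 122 mm at the back; a lip 20 mm high stands along the low edge. Origin: centre of the underside, on the table; z up.
- big_book: The larger, thicker book: 220 (x) by 156 (y) by 34 mm (z), 0.6 kg, loose, lying cover up on the slope, bottom edge at the lip, in the left or the right place. Origin: middle of the bottom edge, underside; x runs up the page (up the slope), y to the spine, z square out of the cover (20 degrees from vertical). Hard cover: yields less than 1 mm.
- big_book_label (a point): Centre of the white bar-code label on the large book's cover, at book x = 60, y = -28, z = 34 mm (on the cover's surface); axes as the book's. Label 34 mm (x) by 56 mm (y, its long side); the bars run along x and follow one another along y.
- small_book: The other book on the rack: 178 (x) by 112 (y) by 14 mm (z), origin and axes as for the large book. It carries a like label, which is not to be read. Leave it alone.
- pile_low: Lower of two loose paperbacks piled on the table to the left of the rack: 205 (x) by 140 (y) by 24 mm. Origin: middle of its edge on the -x side, underside. Leave it alone.
- pile_top: Upper paperback of that pile, 190 (x) by 128 (y) by 18 mm, origin likewise. Leave it alone.
- pen_pot: Steel pot of pens, 76 mm across, 95 mm high (pens to 138 mm), standing on the table beyond the stand. Origin: centre of the underside. Leave it alone.
Things that resemble listed ones, but are neither listed nor needed, are in the scene too. Several things have the shape of the reader; the one meant has the colours described above.

How it is judged:
By the outcome, as a careful person would: the job done as asked, in the order asked, and still so for the second after the job is handed in, while the arm keeps its last pose, push and grip.
It also fails if it takes over 38 s, if anything falls off the work surface, if the arm or the gripper's body presses on something with over 40 N, if the wrist force passes 120 N, or if a joint passes its speed limit or range.

## Robot

A 7-joint arm with a two-finger parallel gripper is mounted at the origin on the work surface. World frame = base frame: x ahead of the robot, y to its left, z up, the work surface at z = 0. Lengths are in m, angles in rad, forces in N, time in s.
With the tool pointing down it reaches from about 0.4 to 0.85 m from the base axis. Payload 10.4 kg.
Tool frame: the origin (TCP) lies at the very end of the fingers, on their centre line; the grasp point (between the pads) lies 19 mm behind it; z points along the fingers, y is the direction in which the jaws open and shut (so a half turn about z gives the same grasp; the last joint's range is limited). The gripper opens to 85 mm and grips with 20 to 120 N. Pads are 22 mm wide; open, the fingers measure 114 mm over their backs; the gripper's body (76 mm by 85 mm) begins 54 mm behind the grasp point. The pads swing forward as they close: fully open they stand 13 mm farther back than shut.
Start: joints at [-1.303, 0.332, -0.065, 1.46, 0.022, 1.35, -0.088], TCP at [0.179, 0.599, 0.231] pointing down, gripper open.
Joint ranges: [-2.6, 2.6], [-0.5, 2.12], [-1.47, 1.34], [0.16, 2.42], [-1.27, 4.41], [0.06, 2.06], [-2.6, 2.6]. Speed limits (rad/s): [2.22, 2.22, 2.79, 2.79, 3.14, 3.14, 3.14].

## Interface

Orientations are given as a unit quaternion [x, y, z, w].
In Python, from workcell import manip gives the robot as it stands.
- The arm moves only by the tool arm_command, never from a script. Its arguments are lists of equal length, an entry for each row: "slide": the shift along the tool's x, y, z in mm, a list of three; "turn": the turn about the tool's z in degrees; "grip": the closure, from 0 (fully open) to 1 (shut). In form: {"slide": [[tx, ty, tz], ...], "turn": [turn, ...], "grip": [grip, ...]}. A call has 1 to 10 rows; each row shifts and turns the commanded pose from where the row before left it, along the tool's axes as they then stand; what a row does not reach is not made up. A row lasts 1/12 s, in which the tool goes at most 41.7 mm and 7.16 degrees, less where a joint would pass 70% of its speed; a pose out of reach is approached as far as the arm can. A call with a gripper value outside its range is refused whole. The fingers move at their own pace and stop on an object; "newtons" is the grip in N (left out, the last holds). Time passes only in rows, so rows that do not move let the fingers close. It gives the time, the measured TCP pose, the force and the opening at its end, in the units of the state.
- manip.get_obs(): the state, without advancing time (a new reading comes with each control period).
- manip.camera(name): name is "scene" or "side" or "wrist"; returns the picture (384x512x3 uint8, blue, green, red); there is no depth.
- manip.camera_info(name): a dict with "fx", "fy", "cx", "cy" (pixels), "rvec" (rotation vector, rad) and "tvec" (3), from world to camera coordinates, as OpenCV has them. Camera axes: x right, y down, z forward; pixel columns grow to the right and rows downward; lengths in m; the calibration is good to about 2 mm. A picture is of the moment at which its call begins: read the wrist's pose just before it. camera_info takes no time and is no camera call; for the wrist camera it gives the pose at the moment of the call.
- manip.hand_in(): hands the job in, once; it reports no verdict.
Trained networks look in the newest picture that a camera, given by its name, has taken for a name from the list of things; names that differ only in an ending like _2 or _b are one class to them, and where a whole thing is asked for, a point or a joint stands for the part that bears it (a point fixed in the world has none). Each returns a list of dicts, best first, with "score" (0 to 1); they miss things now and then, are a little off and sometimes report something else, mostly with a low value. They report only what shows in the picture. A call takes as long as a camera call. They do not tell look-alikes from the thing itself.
- manip.cut_out(target, camera): "pixels" (384x512 bool, what is visible of it).
- manip.tip_of(target, camera): "xyz" ([x, y, z] in m, in the coordinates of the camera as it stood for that picture, good to about 4 mm: a listed point, or the origin of a listed thing).
The state is a dict: "clock": time; "joint_pos": joint angles; "joint_velocities": joint speeds; "tau": joint torques, N m; "position": TCP position; "ee_rot": TCP orientation; "ft_force": force on the tool from outside, world axes, zero at the start; "torque": the same for the moment, N m; "grip_width": opening from 0.0 (shut) to 1.0 (fully open).
Only numpy, scipy, OpenCV 4.12 (cv2) and the standard library are available. Lean on these libraries where they do the work, as an engineer would, in place of code of your own. Each camera call takes 0.05 s, during which the arm holds its last target.

## Working session

There is one attempt and no reset: what is moved stays moved. The work goes in short steps, Python scripts to look and compute and a tool call to move; the robot and the scene stay as the last step left them, time stands still between calls to the robot, and variables do not carry over. Pictures are saved under pics/ and viewed, and the job is handed in when it is done.

Besides the shell and the picture viewer there is one more tool, called as a command line: name --pt "numbers of a row" for each row, then --argument value for the rest. arm_command: Moves the arm, as the interface text tells. Its arguments: {"type":"object","properties":{"slide":{"type":"array","items":{"type":"array","items":{"type":"number"}}},"turn":{"type":"array","items":{"type":"number"}},"grip":{"type":"array","items":{"type":"number"}},"newtons":{"type":"number"}},"required":["slide","turn","grip"]}

```bash
ls; mkdir -p pics; cat > h.py <<'E'
import numpy as np, cv2
from scipy.spatial.transform import Rotation as R
from workcell import manip
def cam(n):
    i=manip.camera_info(n); Rm=cv2.Rodrigues(np.array(i['rvec'],float))[0]; t=np.array(i['tvec'],float).ravel()
    return i,Rm,t
def c2w(n,p,ci=None):
    i,Rm,t=ci or cam(n); return Rm.T@(np.array(p)-t)
def proj(n,P,ci=None):
    i,Rm,t=ci or cam(n); c=Rm@np.array(P)+t; return np.array([i['fx']*c[0]/c[2]+i['cx'],i['fy']*c[1]/c[2]+i['cy']])
def ray(n,uv,ci=None):
    i,Rm,t=ci or cam(n); d=np.array([(uv[0]-i['cx'])/i['fx'],(uv[1]-i['cy'])/i['fy'],1.]); return -Rm.T@t, Rm.T@d
def onz(n,uv,z,ci=None):
    o,d=ray(n,uv,ci); return o+d*(z-o[2])/d[2]
E
python3 - <<'E'
from h import *
o=manip.get_obs(); print({k:np.round(v,3) for k,v in o.items()})
for n in ['scene','side','wrist']:
    im=manip.camera(n); cv2.imwrite(f'pics/{n}0.png',im)
    i,Rm,t=cam(n); print(n,i['fx'],-Rm.T@t,Rm[2])
    for tg in ['reader','stand','big_book_label','big_book','small_book','rack']:
        if n=='wrist': continue
        print(tg,[(round(d['score'],2),np.round(c2w(n,d['xyz']),3),np.round(proj(n,c2w(n,d['xyz'])))) for d in manip.tip_of(tg,n)])
print(manip.get_obs()['clock'])
E
```

```text
pics
{'clock': np.float64(0.0), 'joint_pos': array([-1.303,  0.333, -0.065,  1.461,  0.022,  1.35 , -0.089]), 'joint_velocities': array([ 0.   , -0.001,  0.002,  0.001,  0.001,  0.   ,  0.001]), 'tau': array([-0.0000e+00, -6.2544e+01,  4.9000e-02, -3.9161e+01,  1.6000e-02,
        1.0000e-02, -0.0000e+00]), 'position': array([0.179, 0.598, 0.23 ]), 'ee_rot': array([ 0.145,  0.989, -0.001, -0.   ]), 'ft_force': array([-0.48 ,  0.209, -0.027]), 'torque': array([0.019, 0.026, 0.009]), 'grip_width': np.float64(1.002)}
scene 435.87457650156784 [1.31665317 0.31537011 1.02882968] [-0.60512071 -0.24741997 -0.75671149]
reader [(0.92, array([ 0.412, -0.433, -0.002]), array([153., 144.])), (0.86, array([ 0.517, -0.44 , -0.001]), array([135., 163.])), (0.77, array([ 0.395, -0.282,  0.002]), array([194., 153.])), (0.71, array([ 0.512, -0.304,  0.01 ]), array([171., 172.]))]
stand [(0.88, array([ 0.514, -0.308,  0.006]), array([170., 173.]))]
big_book_label [(0.62, array([ 0.675, -0.261,  0.004]), array([156., 213.])), (0.58, array([0.488, 0.   , 0.089]), array([261., 177.]))]
big_book [(0.72, arr
[... 359 characters left out ...]
 array([ 0.415, -0.432, -0.001]), array([225., 348.])), (0.61, array([ 0.52 , -0.444, -0.   ]), array([276., 350.])), (0.57, array([ 0.515, -0.313,  0.005]), array([267., 296.])), (0.55, array([ 0.395, -0.281,  0.002]), array([216., 289.])), (0.18, array([ 0.683, -0.265, -0.002]), array([332., 278.]))]
stand [(0.56, array([ 0.515, -0.302, -0.001]), array([267., 294.]))]
big_book_label [(0.89, array([ 0.489, -0.002,  0.09 ]), array([248., 189.]))]
big_book [(0.81, array([0.446, 0.027, 0.04 ]), array([234., 197.]))]
small_book [(0.8, array([0.467, 0.2  , 0.036]), array([238., 168.]))]
rack []
wrist 295.68816617649156 [0.10018618 0.62223381 0.37393251] [ 0.30787217 -0.09044535 -0.94711898]
0.75
```

View pics/scene0.png

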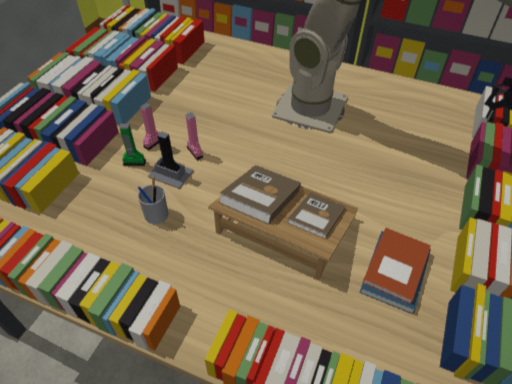

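View pics/side0.png

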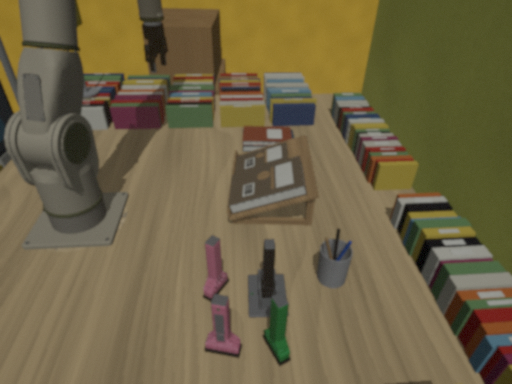

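```bash
python3 - <<'E'
import cv2,numpy as np
a=cv2.imread('pics/scene0.png');b=cv2.imread('pics/side0.png')
A=cv2.resize(a[100:240,110:230],None,fx=4,fy=4,interpolation=cv2.INTER_CUBIC)[:560]
B=cv2.resize(b[210:370,200:320],None,fx=3,fy=3.5,interpolation=cv2.INTER_CUBIC)[:560]
cv2.imwrite('pics/crop0.png',np.hstack([A[:,:440],B]))
E
```

```text
(no output)
```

View pics/crop0.png

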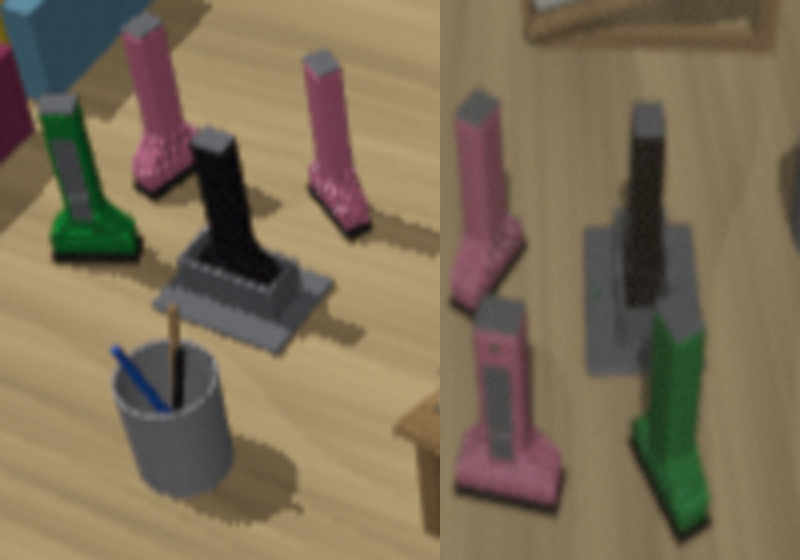

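The candidates for the reader in the scene picture are:
- black in the stand at (165,155)
- green at (130,150)
- pink at (148,130)
- pink at (193,140)

The close crop confirms the black one, standing in the grey stand. The large book is the dark, thick one at (260,190). The small, thin one at (318,215) stays put.

The tool can only slide and turn about its vertical axis. So the 20° tilt has to come from pivoting the reader in the jaws, and I plan to use the pocket rim for that. First I'll move over the rack to look.

arm_command --pt "-20 -20 -20" --pt "-27 -25 -15" --pt "-27 -25 -15" --pt "-27 -25 -15" --pt "-27 -25 -15" --pt "-27 -25 -15" --pt "-27 -25 -15" --pt "-27 -25 -15" --pt "-27 -25 -10" --pt "-27 -25 -10" --turn '[0, 0, 0, 0, 0, 0, 0, 0, 0, 0]' --grip '[0, 0, 0, 0, 0, 0, 0, 0, 0, 0]'

```text
clock: 1.58
position: [0.3616, 0.2869, 0.3774]
ee_rot: [0.145, 0.989, 0.001, 0.0]
ft_force: [0.7, 1.1, -0.6]
grip_width: 1.002
```

arm_command --pt "-28 -26 0" --pt "-28 -26 0" --pt "-28 -26 0" --pt "-28 -26 0" --pt "-28 -26 0" --pt "-28 -26 0" --pt "-20 -20 0" --pt "0 0 0" --turn '[0, 0, 0, 0, 0, 0, 0, 0]' --grip '[0, 0, 0, 0, 0, 0, 0, 0]'

```text
clock: 2.25
position: [0.4924, 0.0598, 0.3766]
ee_rot: [0.149, 0.989, -0.001, 0.001]
ft_force: [-1.4, -0.1, -0.5]
grip_width: 1.0
```

```bash
python3 - <<'E'
from h import *
o=manip.get_obs(); print({k:np.round(o[k],3) for k in ['clock','position','ee_rot','joint_pos']})
ci=cam('wrist'); im=manip.camera('wrist'); cv2.imwrite('pics/wrist1.png',im); np.savez('w1.npz',fx=ci[0]['fx'],fy=ci[0]['fy'],cx=ci[0]['cx'],cy=ci[0]['cy'],R=ci[1],t=ci[2])
for tg in ['big_book_label','big_book','small_book','rack','stand']:
    print(tg,[(round(d['score'],2),np.round(c2w('wrist',d['xyz'],ci),3),np.round(proj('wrist',c2w('wrist',d['xyz'],ci),ci))) for d in manip.tip_of(tg,'wrist')])
E
```

```text
{'clock': np.float64(2.25), 'position': array([0.492, 0.06 , 0.377]), 'ee_rot': array([ 0.149,  0.989, -0.001,  0.001]), 'joint_pos': array([-0.72 , -0.018,  0.503,  1.56 ,  0.01 ,  1.597,  1.055])}
big_book_label []
big_book [(0.82, array([0.445, 0.03 , 0.037]), array([227., 123.]))]
small_book [(0.58, array([0.463, 0.194, 0.037]), array([330., 102.]))]
rack [(0.84, array([ 0.572,  0.101, -0.   ]), array([288., 177.]))]
stand [(0.96, array([ 0.516, -0.311,  0.002]), array([ 69., 212.]))]
```

View pics/wrist1.png

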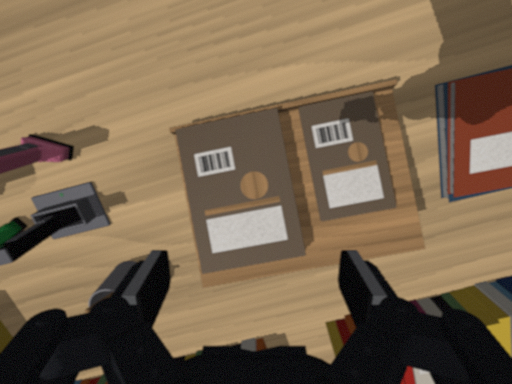

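The wrist picture shows the rack. The large book's label is at about (214,161) and its cover spans (178,130) to (303,270). The small book's label is at (332,133). The stand is at (70,212). I'll measure corners next.

```bash
python3 - <<'E'
import cv2,numpy as np
a=cv2.imread('pics/wrist1.png')
A=cv2.resize(a[95:285,165:315],None,fx=4,fy=3.1,interpolation=cv2.INTER_CUBIC)
cv2.imwrite('pics/wc1.png',A)
B=cv2.resize(a[175:245,20:120],None,fx=7,fy=7,interpolation=cv2.INTER_CUBIC)
cv2.imwrite('pics/wc2.png',B)
m=(a.min(2)>150).astype(np.uint8); m[:, :185]=0; m[:,245:]=0;m[:140]=0;m[185:]=0
m=cv2.morphologyEx(m,cv2.MORPH_CLOSE,np.ones((7,7)))
c=max(cv2.findContours(m,0,2)[0],key=cv2.contourArea);r=cv2.minAreaRect(c);print(r,cv2.boxPoints(r))
E
```

```text
((214.05770874023438, 161.28846740722656), (22.553354263305664, 36.86983108520508), 78.69007110595703) [[193.76926 153.84616]
 [229.9231  146.61539]
 [234.34616 168.73077]
 [198.19232 175.96155]]
```

View pics/wc1.png

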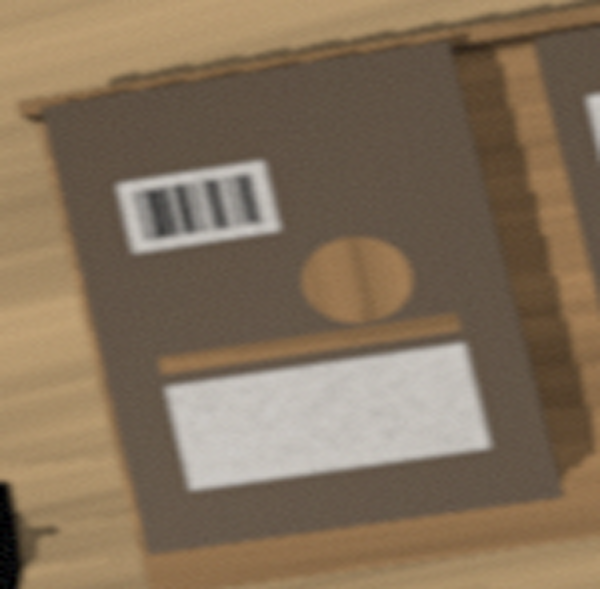

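View pics/wc2.png

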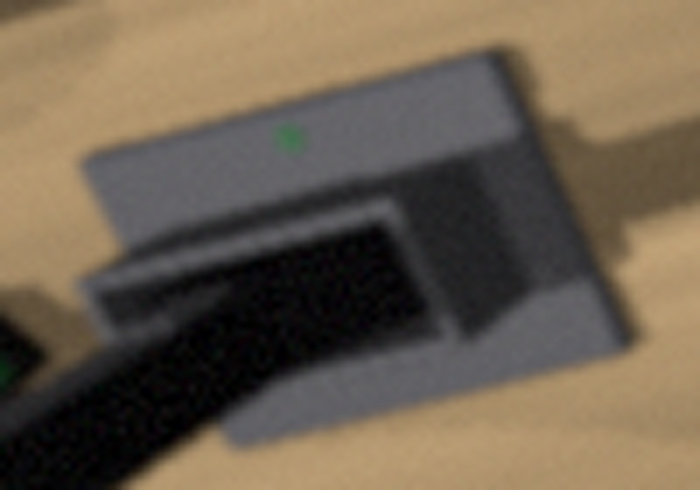

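```bash
cat > fit.py <<'E'
from h import *
from scipy.optimize import least_squares
w=np.load('w1.npz'); ci=({k:float(w[k]) for k in['fx','fy','cx','cy']},w['R'],w['t'])
def un(p,s,o): return (np.array(p)+.5)/np.array(s)-.5+np.array(o)
L=un([(115,183),(266,160),(282,231),(131,254)],(4,3.1),(165,95))
C=un([(44,113),(455,43),(558,495),(150,553)],(4,3.1),(165,95))
S=un([(85,158),(500,50),(632,340),(235,445)],(7,7),(20,175))
Lb=np.array([(43,-56),(43,0),(77,0),(77,-56)])/1e3
Cb=np.array([(0,-78),(0,78),(220,78),(220,-78)])/1e3
bk=np.vstack([np.c_[Lb,[.034]*4],np.c_[Cb,[.034]*4]])
def Rb(yaw): return (R.from_euler('z',yaw)*R.from_euler('y',-20,degrees=True))
def f(p): return np.concatenate([proj('wrist',Rb(p[3]).apply(q)+p[:3],ci)-m for q,m in zip(bk,np.vstack([L,C]))])
s=least_squares(f,[.447,.03,.04,0]);print('book',s.x[:3],np.degrees(s.x[3]),np.round(s.fun.reshape(-1,2),1).tolist())
p=s.x;print('label',Rb(p[3]).apply([.06,-.028,.034])+p[:3])
f2=lambda p:f([p[0],p[1],.0383,p[2]])
s=least_squares(f2,[.447,.03,0]);print('book zfix',s.x[:2],np.degrees(s.x[2]));p=s.x;print('label',Rb(p[2]).apply([.06,-.028,.034])+[p[0],p[1],.0383])
sb=np.array([(-45,-60,8),(-45,60,8),(45,60,8),(45,-60,8)])/1e3
def g(p): return np.concatenate([proj('wrist',R.from_euler('z',p[2]).apply(q)+[p[0],p[1],0],ci)-m for q,m in zip(sb,S)])
s=least_squares(g,[.515,-.31,0]);print('stand',s.x[:2],np.degrees(s.x[2]),np.round(s.fun,1))
o=manip.get_obs();Rt=R.from_quat(o['ee_rot']).as_matrix();print(Rt, 'tool y yaw',np.degrees(np.arctan2(-Rt[0,1],Rt[1,1])))
E
python3 fit.py
```

```text
book [0.44965917 0.03106744 0.0315129 ] -5.758864180185738 [[1.2, 0.6], [-0.4, 0.8], [-0.2, 0.1], [1.2, -0.2], [-0.2, -1.7], [-1.7, -0.1], [0.7, 0.5], [-0.6, -0.1]]
label [ 0.4913766  -0.00128183  0.08398365]
book zfix [0.44812512 0.03217796] -5.7601171745903645
label [ 4.89841844e-01 -1.72230458e-04  9.07707577e-02]
stand [ 0.51428265 -0.30249078] -2.467483216750078 [-1.2 -0.7 -0.1 -1.2  1.2  1.5  0.2  0.8]
[[-9.58632150e-01  2.84647854e-01 -2.33570075e-05]
 [ 2.84647828e-01  9.58632092e-01  3.56817892e-04]
 [ 1.23958224e-04  3.35408582e-04 -9.99999936e-01]] tool y yaw -16.537801213754395
```

arm_command --pt "0 0 0" --pt "0 0 0" --pt "4 -30 7" --pt "4 -40 7" --pt "4 -40 7" --pt "4 -40 7" --pt "4 -40 7" --pt "4 -40 7" --pt "4 -40 7" --pt "4 -40 7" --turn '[-7, -7, 0, 0, 0, 0, 0, 0, 0, 0]' --grip '[0, 0, 0, 0, 0, 0, 0, 0, 0, 0]'

```text
clock: 3.38
position: [0.4438, -0.243, 0.3203]
ee_rot: [0.022, 1.0, 0.0, 0.001]
ft_force: [1.8, -0.4, -0.7]
grip_width: 0.998
```

arm_command --pt "4 -40 0" --pt "0 -12 0" --pt "0 0 0" --turn '[0, 0, 0]' --grip '[0, 0, 0]'

```text
clock: 3.63
position: [0.4366, -0.2967, 0.3203]
ee_rot: [0.025, 1.0, -0.001, -0.0]
ft_force: [-0.2, -0.0, -0.3]
grip_width: 0.994
```

```bash
python3 - <<'E'
from h import *
o=manip.get_obs(); print({k:np.round(o[k],3) for k in ['clock','position','ee_rot','joint_pos']})
ci=cam('wrist'); im=manip.camera('wrist'); cv2.imwrite('pics/wrist2.png',im); np.savez('w2.npz',fx=ci[0]['fx'],fy=ci[0]['fy'],cx=ci[0]['cx'],cy=ci[0]['cy'],R=ci[1],t=ci[2])
for tg in ['reader','stand']:
    print(tg,[(round(d['score'],2),np.round(c2w('wrist',d['xyz'],ci),3),np.round(proj('wrist',c2w('wrist',d['xyz'],ci),ci))) for d in manip.tip_of(tg,'wrist')])
E
```

```text
{'clock': np.float64(3.633), 'position': array([ 0.437, -0.297,  0.32 ]), 'ee_rot': array([ 0.025,  1.   , -0.001, -0.   ]), 'joint_pos': array([-0.363,  0.083,  0.943,  1.611, -0.066,  1.482,  2.104])}
reader [(0.91, array([ 0.411, -0.435, -0.001]), array([164., 135.])), (0.73, array([ 0.518, -0.441, -0.001]), array([170., 200.])), (0.65, array([ 0.511, -0.308,  0.007]), array([249., 194.])), (0.56, array([ 0.393, -0.28 , -0.   ]), array([263., 119.]))]
stand [(0.71, array([ 0.517, -0.31 ,  0.002]), array([248., 197.]))]
```

View pics/wrist2.png

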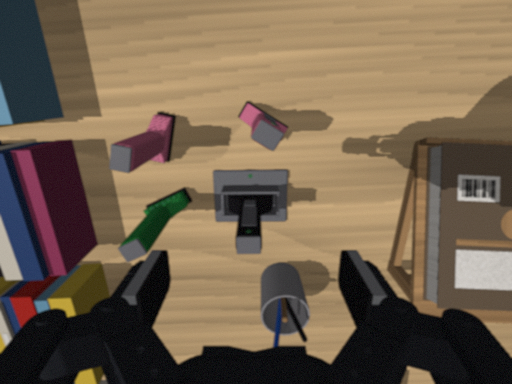

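```bash
python3 - <<'E'
import cv2,numpy as np
a=cv2.imread('pics/wrist2.png')
cv2.imwrite('pics/wc3.png',cv2.resize(a[160:260,200:300],None,fx=6,fy=6,interpolation=cv2.INTER_CUBIC))
E
```

```text
(no output)
```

View pics/wc3.png

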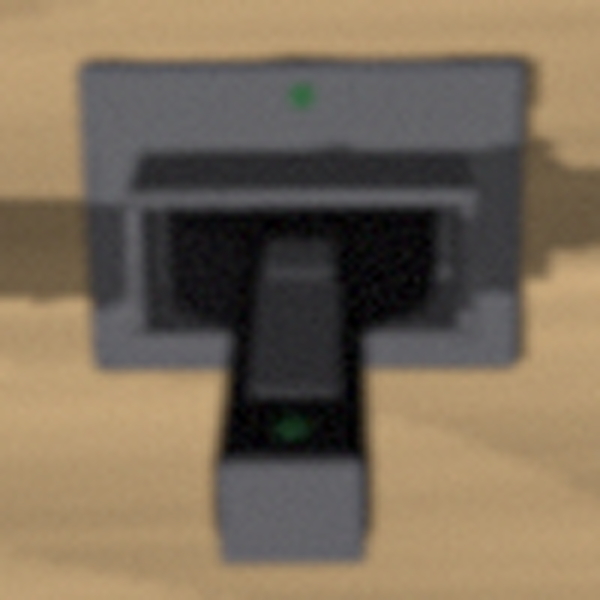

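```bash
python3 - <<'E'
from h import *
from scipy.optimize import least_squares
w=np.load('w2.npz'); ci=({k:float(w[k]) for k in['fx','fy','cx','cy']},w['R'],w['t'])
un=lambda p:(np.array(p)+.5)/6-.5+np.array([200,160])
F=un([(82,66),(526,62),(520,362),(97,365)]);H=un([(217,462),(366,460),(364,560),(222,560)])
sb=np.array([(-45,-60,8),(-45,60,8),(45,60,8),(45,-60,8)])/1e3
hb=np.array([(-12,-15,168),(-12,15,168),(12,15,168),(12,-15,168)])/1e3
for b,m in[(sb,F),(hb,H)]:
    g=lambda p:np.concatenate([proj('wrist',R.from_euler('z',p[2]).apply(q)+[p[0],p[1],0],ci)-k for q,k in zip(b,m)])
    s=least_squares(g,[.515,-.31,0]);print(s.x[:2],np.degrees(s.x[2]),np.round(s.fun,1))
o=manip.get_obs();Rt=R.from_quat(o['ee_rot']).as_matrix();print(o['position'],Rt,np.degrees(np.arctan2(-Rt[0,1],Rt[1,1])))
E
```

```text
[ 0.51433254 -0.30583764] -2.332814023096918 [-0.9 -1.   0.9 -1.   0.4  1.1 -0.5  1.2]
[ 0.51572461 -0.30687238] -2.4258327703693516 [-1.2 -1.3  1.1 -1.2  1.4  1.2 -1.4  1.4]
[ 0.4384629  -0.29231115  0.32010654] [[-9.99013512e-01  4.44066930e-02 -2.19340738e-04]
 [ 4.44065574e-02  9.99013369e-01  5.88474077e-04]
 [ 2.45256517e-04  5.78153388e-04 -9.99999803e-01]] -2.545153469772559
```

arm_command --pt "-38 -5 10" --pt "-39 -6 20" --pt "0 0 30" --pt "0 0 30" --pt "0 0 30" --pt "0 0 30" --pt "0 0 30" --pt "0 0 20" --pt "0 0 10" --pt "0 0 0" --turn '[0, 0, 0, 0, 0, 0, 0, 0, 0, 0]' --grip '[0, 0, 0, 0, 0, 0, 0, 0, 0, 0]'

```text
clock: 4.62
position: [0.5104, -0.3051, 0.1099]
ee_rot: [0.022, 1.0, 0.001, -0.001]
ft_force: [-1.3, -0.4, 0.2]
grip_width: 0.995
```

```bash
python3 - <<'E'
from h import *
o=manip.get_obs(); print({k:np.round(o[k],3) for k in ['clock','position','ee_rot','joint_pos','ft_force']})
a=manip.camera('side');b=manip.camera('wrist')
cv2.imwrite('pics/p3.png',np.hstack([cv2.resize(a[180:340,180:340],(400,400)),cv2.resize(b[100:384,100:400],(400,400))]))
E
```

```text
{'clock': np.float64(4.617), 'position': array([ 0.51 , -0.305,  0.11 ]), 'ee_rot': array([ 0.022,  1.   ,  0.001, -0.001]), 'joint_pos': array([-0.201,  0.477,  0.852,  1.721, -0.393,  1.128,  2.295]), 'ft_force': array([-1.269, -0.356,  0.16 ])}
```

View pics/p3.png

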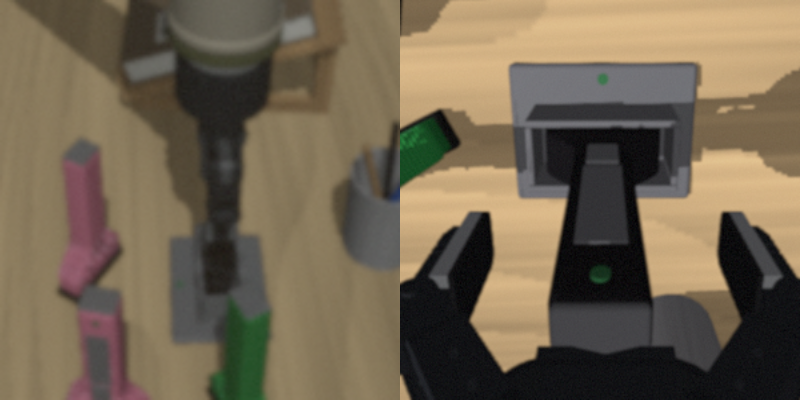

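arm_command --pt "-3 0 0" --pt "0 0 0" --pt "0 0 0" --pt "0 0 0" --pt "0 0 0" --pt "0 0 0" --turn '[0, 0, 0, 0, 0, 0]' --grip '[1, 1, 1, 1, 1, 1]' --newtons 20

```text
clock: 5.22
position: [0.5137, -0.3078, 0.1122]
ee_rot: [0.023, 1.0, 0.0, 0.0]
ft_force: [0.1, 0.8, 1.0]
grip_width: 0.346
```

```bash
python3 - <<'E'
from h import *
for _ in range(2):
    o=manip.get_obs(); print({k:np.round(o[k],4) for k in ['clock','position','ee_rot','ft_force','grip_width']})
    b=manip.camera('wrist')
a=manip.camera('side')
cv2.imwrite('pics/p4.png',np.hstack([cv2.resize(a[180:340,180:340],(400,400)),cv2.resize(b[100:384,100:400],(400,400))]))
E
```

```text
{'clock': np.float64(5.2167), 'position': array([ 0.5137, -0.3078,  0.1122]), 'ee_rot': array([2.330e-02, 9.997e-01, 0.000e+00, 3.000e-04]), 'ft_force': array([0.1416, 0.7981, 1.0145]), 'grip_width': np.float64(0.3456)}
{'clock': np.float64(5.2667), 'position': array([ 0.5137, -0.3078,  0.1122]), 'ee_rot': array([ 2.330e-02,  9.997e-01, -0.000e+00,  3.000e-04]), 'ft_force': array([0.502 , 1.3797, 0.2438]), 'grip_width': np.float64(0.3497)}
```

View pics/p4.png

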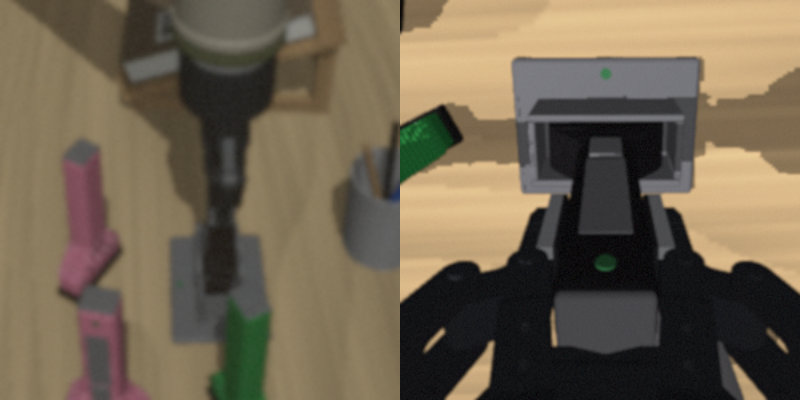

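arm_command --pt "0 0 -8" --pt "0 0 -10" --pt "0 0 -8" --pt "7 0 0" --pt "8 0 0" --pt "8 0 0" --pt "8 0 0" --pt "7 0 1" --pt "5 0 1" --pt "0 0 0" --turn '[0, 0, 0, 0, 0, 0, 0, 0, 0, 0]' --grip '[1, 1, 1, 1, 1, 1, 1, 1, 1, 1]'

```text
clock: 6.2
position: [0.4692, -0.3057, 0.1356]
ee_rot: [0.024, 1.0, 0.0, -0.0]
ft_force: [0.4, -0.6, -1.7]
grip_width: 0.35
```

```bash
python3 - <<'E'
from h import *
o=manip.get_obs(); print({k:np.round(o[k],4) for k in ['clock','position','ee_rot','ft_force','grip_width']})
b=manip.camera('wrist')
a=manip.camera('side')
cv2.imwrite('pics/p5.png',np.hstack([cv2.resize(a[180:340,180:340],(400,400),interpolation=2),cv2.resize(b[100:384,100:400],(400,400))]))
E
```

```text
{'clock': np.float64(6.2), 'position': array([ 0.4692, -0.3057,  0.1356]), 'ee_rot': array([ 2.380e-02,  9.997e-01,  5.000e-04, -3.000e-04]), 'ft_force': array([ 0.4345, -0.6484, -1.6743]), 'grip_width': np.float64(0.35)}
```

View pics/p5.png

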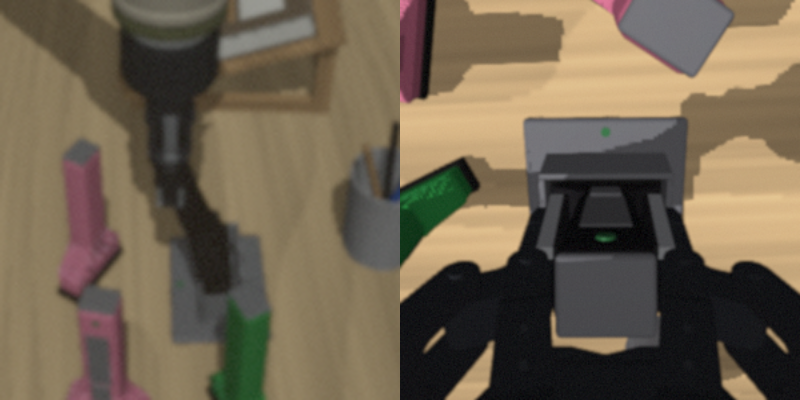

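arm_command --pt "0 0 0" --pt "0 0 0" --pt "0 0 -10" --pt "0 0 -25" --pt "0 0 -35" --pt "0 0 -35" --pt "0 0 -30" --pt "0 0 0" --pt "0 0 0" --turn '[0, 0, 0, 0, 0, 0, 0, 0, 0]' --grip '[1, 1, 1, 1, 1, 1, 1, 1, 1]' --newtons 70

```text
clock: 7.05
position: [0.4712, -0.3063, 0.2728]
ee_rot: [0.023, 1.0, -0.0, 0.001]
ft_force: [0.5, 0.9, -1.6]
grip_width: 0.341
```

```bash
python3 - <<'E'
from h import *
o=manip.get_obs(); print({k:np.round(o[k],4) for k in ['clock','position','ee_rot','ft_force','grip_width']})
ci=cam('wrist')
b=manip.camera('wrist')
for d in manip.tip_of('reader_nose','wrist'): print('w',d['score'],c2w('wrist',d['xyz'],ci))
a=manip.camera('side'); s=manip.camera('scene')
for n in['side','scene']:
  for d in manip.tip_of('reader_nose',n): print(n,d['score'],c2w(n,d['xyz']),proj(n,c2w(n,d['xyz'])))
cv2.imwrite('pics/side6.png',a);cv2.imwrite('pics/scene6.png',s)
cv2.imwrite('pics/p6.png',np.hstack([cv2.resize(a[130:290,180:340],(400,400),interpolation=2),cv2.resize(s[80:200,110:230],(400,400),interpolation=2)]))
E
```

```text
{'clock': np.float64(7.05), 'position': array([ 0.4712, -0.3063,  0.2728]), 'ee_rot': array([ 2.330e-02,  9.997e-01, -4.000e-04,  1.400e-03]), 'ft_force': array([ 0.5476,  0.9442, -1.5999]), 'grip_width': np.float64(0.3413)}
w 0.92 [ 0.51802056 -0.30640192  0.17773148]
w 0.69 [ 0.41363952 -0.43626907 -0.00133146]
w 0.55 [ 0.5190034  -0.44170783 -0.00198952]
side 0.61 [ 0.41734244 -0.4396298  -0.00403422] [226.07433262 351.9466657 ]
side 0.55 [ 0.51264137 -0.308171    0.17616608] [268.58335363 241.41747314]
side 0.55 [ 0.51724823 -0.44026629  0.00223773] [274.56158046 347.20137165]
side 0.44 [ 3.94303352e-01 -2.79821002e-01  2.18696424e-04] [215.58682792 288.71912815]
scene 0.59 [ 0.39234131 -0.27865053  0.00200878] [195.40068094 152.29789683]
scene 0.55 [ 0.51764207 -0.43777593  0.00154456] [135.12866731 163.16201042]
scene 0.47 [ 0.40908511 -0.43602449  0.00320533] [152.77726482 142.63680354]
```

View pics/p6.png

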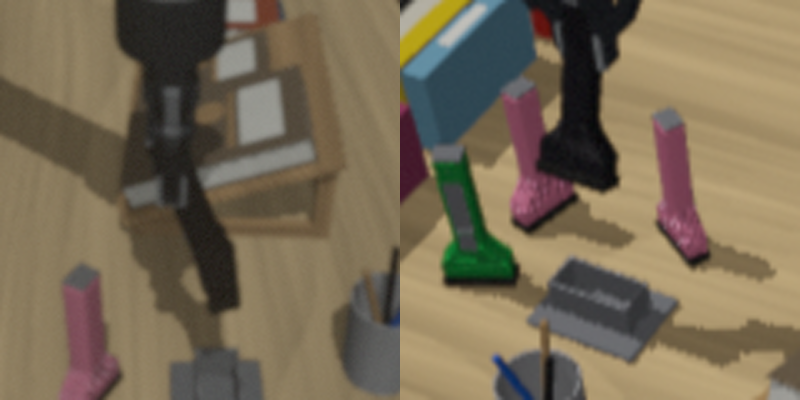

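```bash
cat > ov.py <<'E'
from h import *
def boxes():
    return [((-12,12),(-15,15),(56,160)),((-13,13),(-36,36),(0,26))]
def pts(b): return np.array([(x,y,z) for x in b[0] for y in b[1] for z in b[2]])/1e3
def readerpose(tcp,yaw,th,h=.022,L=.126,ox=0.0012):
    Rr=R.from_euler('z',yaw,degrees=True)*R.from_euler('y',-th,degrees=True)
    G=np.array(tcp)+[0,0,h]
    return Rr, G+Rr.apply([ox,0,-L])
def overlay(n,im,Rr,p,roi,s,ci=None,col=(0,0,255)):
    x0,y0,x1,y1=roi
    A=cv2.resize(im[y0:y1,x0:x1],None,fx=s,fy=s,interpolation=2)
    for b in boxes():
        P=np.array([proj(n,q,ci) for q in Rr.apply(pts(b))+p],np.float32)
        P=((P-[x0,y0]+.5)*s-.5).astype(np.int32)
        cv2.polylines(A,[cv2.convexHull(P)],True,col,1)
    return A
E
python3 - <<'E'
from ov import *
a=cv2.imread('pics/side6.png')
out=[]
for th in (18,20,22):
    Rr,p=readerpose([.4712,-.3063,.2728],-2.5,th); print(th,p)
    out.append(overlay('side',a,Rr,p,(235,185,290,265),4.8))
cv2.imwrite('pics/ov6.png',np.hstack(out))
E
```

```text
18 [ 0.51123926 -0.30804815  0.1753377 ]
20 [ 0.51538008 -0.30822894  0.17680915]
22 [ 0.51946707 -0.30840739  0.17842436]
```

View pics/ov6.png

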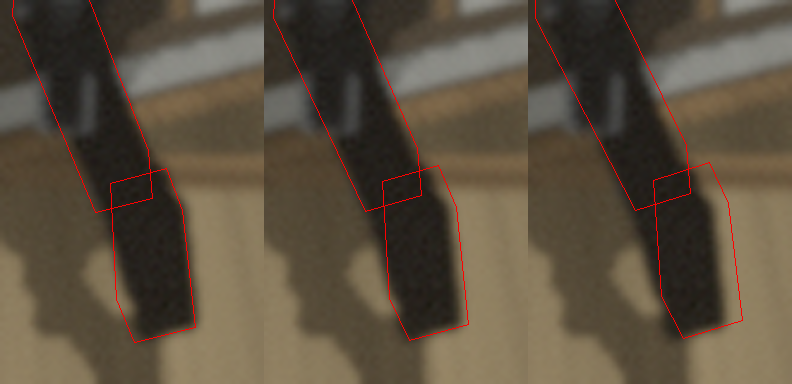

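```bash
cat > mfit.py <<'E'
from ov import *
from scipy.optimize import minimize
def sil(n,Rr,p,shape,ci=None,s=4,zmax=.100):
    m=np.zeros((shape[0]*s,shape[1]*s),np.uint8)
    bs=[((-12,12),(-15,15),(40,zmax*1e3)),((-13,13),(-36,36),(0,26))]
    hulls=[pts(b) for b in bs]
    hulls.append(np.vstack([pts(((-12,12),(-15,15),(56,56))),pts(((-13,13),(-34,34),(26,30)))]))
    for h in hulls:
        P=np.array([proj(n,q,ci) for q in Rr.apply(h)+p]); P=((P+.5)*s-.5)
        cv2.fillConvexPoly(m,cv2.convexHull(np.round(P).astype(np.int32)),1)
    return cv2.resize(m.astype(np.float32),(shape[1],shape[0]),interpolation=cv2.INTER_AREA)
E
python3 - <<'E'
from mfit import *
a=cv2.imread('pics/side6.png').max(2).astype(float)
print(a[225:240,255:285:2].astype(int))
x0,y0,x1,y1=245,213,290,262
d=np.clip((95-a)/50,0,1)
m=d[y0:y1,x0:x1]
def cost(q):
    Rr,p=readerpose([.4712+q[1],-.3063,.2728+q[2]],-2.5,q[0])
    return ((sil('side',Rr,p,a.shape)[y0:y1,x0:x1]-m)**2).sum()
best=[]
for th in np.arange(12,29,2):
    r=minimize(lambda v:cost([th,*v]),[0,0],method='Nelder-Mead',options=dict(initial_simplex=[[0,0],[.005,0],[0,.005]],maxiter=60))
    print(th,r.fun,r.x)
E
```

```text
[[ 43  34  35  38  31  33  34  36  84 125 137 136 135 131 130]
 [ 50  33  37  35  34  35  36  36  62 116 141 142 140 135 132]
 [ 54  34  33  38  37  35  35  32  45 101 141 143 142 137 134]
 [ 62  39  32  39  35  38  35  37  41  89 138 144 142 136 134]
 [ 69  43  38  36  35  38  33  37  36  80 136 145 144 139 134]
 [ 70  46  38  33  36  34  34  35  38  75 137 145 142 139 134]
 [ 78  53  35  37  39  33  40  38  35  72 136 146 145 139 135]
 [ 76  55  36  40  38  39  38  37  35  71 135 145 143 139 136]
 [ 80  62  37  34  37  36  40  35  37  65 131 145 145 141 137]
 [ 80  66  39  42  37  38  39  38  36  64 126 145 146 142 135]
 [ 86  77  47  38  39  38  39  39  39  57 123 145 145 141 140]
 [ 95  96  55  34  36  36  37  41  40  56 118 145 144 142 139]
 [110 110  61  36  35  37  37  40  43  51 119 144 145 144 137]
 [122 123  73  36  37  39  38  39  37  50 116 144 146 142 138]
 [128 127  80  39  36  36  41  36  34  46 115 144 146 143 138]]
12 118.62956875 [0.01108948 0.00186127]Traceback (most recent call last):
  File "<stdin>", line 12, in <module>
    res = _minimize_neldermead(fun, x0, args, callback, bounds=bounds,
                               **options)
    fxc = func(xc)
    fx = function(np.copy(x), *(wrapper_args + args))
  File "<stdin>", line 12, in <lambda>
  File "<stdin>", line 9, in cost
  File "mfit.py", line 9, in sil
    P=np.array([proj(n,q,ci) for q in Rr.apply(h)+p]); P=((P+.5)*s-.5)
                ~~~~^^^^^^^^
  File "h.py", line 10, in proj
    i,Rm,t=ci or cam(n); c=Rm@np.array(P)+t; return np.array([i['fx']*c[0]/c[2]+i['cx'],i['fy']*c[1]/c[2]+i['cy']])
                 ~~~^^^
  File "h.py", line 5, in cam
    i=manip.camera_info(n); Rm=cv2.Rodrigues(np.array(i['rvec'],float))[0]; t=np.array(i['tvec'],float).ravel()
ValueError: time passes only in moves, steps and waits
```

```bash
cat >> mfit.py <<'E'
def fit(img,n,ci,tcp,yaw,roi,ths,thr=62,w=30):
    a=img.max(2).astype(float); x0,y0,x1,y1=roi; m=np.clip((thr+w/2-a)/w,0,1)[y0:y1,x0:x1]
    for th in ths:
        def c(v):
            Rr,p=readerpose([tcp[0]+v[0],tcp[1],tcp[2]+v[1]],yaw,th)
            return ((sil(n,Rr,p,a.shape,ci)[y0:y1,x0:x1]-m)**2).sum()
        r=minimize(c,[0,0],method='Nelder-Mead',options=dict(initial_simplex=[[0,0],[.005,0],[0,.005]],maxiter=60))
        Rr,p=readerpose([tcp[0]+r.x[0],tcp[1],tcp[2]+r.x[1]],yaw,th)
        print(th,round(r.fun,2),np.round(r.x,4),'nose',np.round(p,4))
E
python3 - <<'E'
from mfit import *
ci=cam('side')
fit(cv2.imread('pics/side6.png'),'side',ci,[.4712,-.3063,.2728],-2.5,(245,213,290,262),range(12,29,2))
E
```

```text
12 97.92 [0.0106 0.0049] nose [ 0.5092 -0.3075  0.1767]
14 77.97 [0.0069 0.0042] nose [ 0.5097 -0.3077  0.1771]
16 66.95 [0.003  0.0034] nose [ 0.51   -0.3079  0.1774]
18 72.22 [-0.     0.003] nose [ 0.5112 -0.308   0.1784]
20 96.31 [-0.0042  0.0019] nose [ 0.5112 -0.3082  0.1787]
22 120.83 [-0.0049  0.0023] nose [ 0.5145 -0.3084  0.1807]
24 147.48 [-0.0085  0.0019] nose [ 0.515  -0.3086  0.1821]
26 174.93 [-0.0106  0.0009] nose [ 0.5168 -0.3088  0.183 ]
28 201.31 [-0.0154 -0.0012] nose [ 0.516  -0.3089  0.1829]
```

```bash
python3 - <<'E'
from ov import *
ci=cam('wrist');o=manip.get_obs(); b=manip.camera('wrist'); cv2.imwrite('pics/wrist7.png',b)
a=manip.camera('side'); cv2.imwrite('pics/side7.png',a)
print(o['position'],o['ee_rot'],o['clock'])
out=[]
for th in (16,18,20):
    Rr,p=readerpose(o['position'],-2.6,th)
    out.append(overlay('wrist',b,Rr,p,(180,150,330,384),1.75,ci))
cv2.imwrite('pics/ov7.png',np.hstack(out))
E
```

```text
[ 0.47014431 -0.30549556  0.26994008] [ 2.33544380e-02  9.99726813e-01  2.74953995e-04 -8.91526805e-04] 7.35
```

View pics/ov7.png

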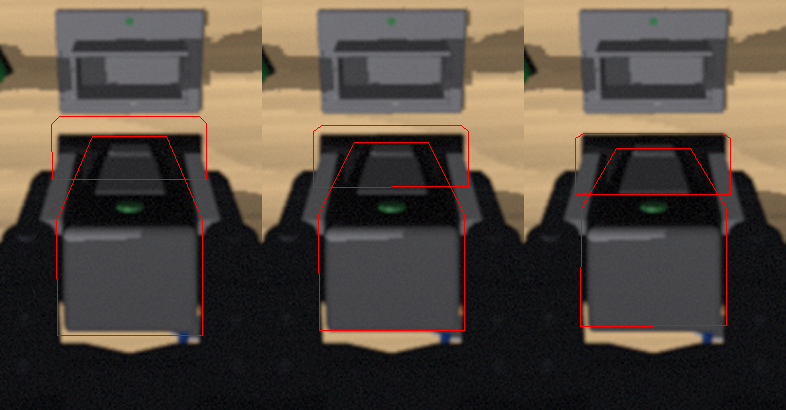

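The side fit gives about 17° of tilt and the wrist overlay 17–18°, so it is 2–3° short. I'll go back into the pocket and pivot a little further.

arm_command --pt "0 0 30" --pt "0 0 35" --pt "0 0 35" --pt "0 0 25" --pt "0 0 10" --pt "0 0 0" --turn '[0, 0, 0, 0, 0, 0]' --grip '[1, 1, 1, 1, 1, 1]' --newtons 70

```text
clock: 7.95
position: [0.47, -0.305, 0.1341]
ee_rot: [0.023, 1.0, 0.0, -0.001]
ft_force: [0.5, 0.9, -1.7]
grip_width: 0.344
```

arm_command --pt "0 0 0" --pt "0 0 0" --pt "3 0 0" --pt "3 0 0" --pt "0 0 0" --pt "0 0 0" --turn '[0, 0, 0, 0, 0, 0]' --grip '[1, 1, 1, 1, 1, 1]' --newtons 20

```text
clock: 8.45
position: [0.4661, -0.3059, 0.1374]
ee_rot: [0.023, 1.0, -0.0, 0.002]
ft_force: [4.0, -1.1, -0.7]
grip_width: 0.341
```

arm_command --pt "0 0 0" --pt "0 0 0" --pt "0 0 -10" --pt "0 0 -25" --pt "0 0 -35" --pt "0 0 -35" --pt "0 0 -30" --pt "0 0 0" --pt "0 0 0" --turn '[0, 0, 0, 0, 0, 0, 0, 0, 0]' --grip '[1, 1, 1, 1, 1, 1, 1, 1, 1]' --newtons 70

```text
clock: 9.2
position: [0.4642, -0.3059, 0.272]
ee_rot: [0.024, 1.0, 0.0, 0.001]
ft_force: [-0.2, 0.3, -2.1]
grip_width: 0.341
```

```bash
python3 - <<'E'
from mfit import *
ci=cam('wrist');b=manip.camera('wrist');a=manip.camera('side'); cv2.imwrite('pics/wrist8.png',b);cv2.imwrite('pics/side8.png',a)
o=manip.get_obs()
print(o['position'],o['ee_rot'],o['clock'])
Rr,p=readerpose(o['position'],-2.6,20)
A=overlay('wrist',b,Rr,p,(180,150,330,384),1.75,ci)
B=overlay('side',a,Rr,p,(235,185,290,265),5)
cv2.imwrite('pics/ov8.png',np.hstack([A,B[:400]] if B.shape[0]==A.shape[0] else [A[:400],B[:400]]))
sc=cam('side')
fit(a,'side',sc,o['position'],-2.5,(240,213,290,262),range(14,27,2))
E
```

```text
[ 0.46364819 -0.30512154  0.26978447] [ 2.33995485e-02  9.99725410e-01  5.64705821e-04 -1.11641446e-03] 9.3
14 81.86 [0.0094 0.0063] nose [ 0.5047 -0.3065  0.1761]
16 67.34 [0.0056 0.0063] nose [ 0.5051 -0.3067  0.1773]
18 68.5 [0.0022 0.0053] nose [ 0.5059 -0.3069  0.1776]
20 85.49 [-0.001  0.005] nose [ 0.5068 -0.3071  0.1788]
22 109.04 [-0.0031  0.0039] nose [ 0.5088 -0.3072  0.1793]
24 133.33 [-0.0065  0.0035] nose [ 0.5094 -0.3074  0.1807]
26 162.56 [-0.0089  0.0033] nose [ 0.511  -0.3076  0.1824]
```

View pics/ov8.png

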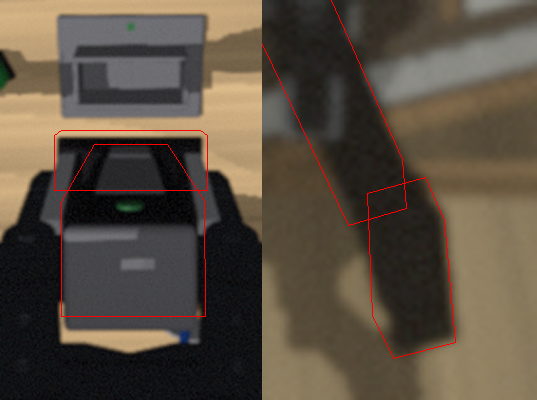

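```bash
python3 - <<'E'
from mfit import *
ci=cam('side'); a=cv2.imread('pics/side0.png').max(2).astype(float)
def run(a,roi,base,ths,zmax,thr=62,w=30,yaw=-2.5):
    x0,y0,x1,y1=roi; m=np.clip((thr+w/2-a)/w,0,1)[y0:y1,x0:x1]
    for th in ths:
        Rr=R.from_euler('z',yaw,degrees=True)*R.from_euler('y',-th,degrees=True)
        f=lambda v:((sil('side',Rr,np.array(base)+[v[0],0,v[1]],a.shape,ci,zmax=zmax)[y0:y1,x0:x1]-m)**2).sum()
        r=minimize(f,[0,0],method='Nelder-Mead',options=dict(initial_simplex=[[0,0],[.005,0],[0,.005]],maxiter=60))
        print(th,round(r.fun,2),np.round(r.x,4))
c=proj('side',[.515,-.3065,.168],ci);print(c, proj('side',[.515,-.3065,.06],ci))
run(a,(252,248,290,285),[.515,-.3065,.008],(-6,-4,-2,0,2,4),.160)
print('side8 handle only')
a8=cv2.imread('pics/side8.png').max(2).astype(float)
run(a8,(240,213,290,262),[.506,-.307,.1775],(14,16,17,18,19,20,22),.1,55,20)
run(a8,(240,213,290,262),[.506,-.307,.1775],(14,16,17,18,19,20,22),.1,70,20)
E
python3 - <<'E'
import cv2,numpy as np
a=cv2.imread('pics/side8.png')
cv2.imwrite('pics/s8.png',cv2.resize(a[190:265,235:295],None,fx=8,fy=8,interpolation=2))
E
```

```text
[269.48717386 243.64619976] [267.75105338 278.09738849]
-6 129.8 [-0.009   0.0088]
-4 96.67 [-0.0056  0.0117]
-2 72.38 [-0.0029  0.0067]
0 55.76 [-0.0013  0.0036]
2 49.42 [0.0019 0.0115]
4 62.84 [0.0052 0.0062]
side8 handle only
14 89.45 [-0.0018  0.0006]
16 80.05 [-0.0009  0.0001]
17 84.54 [-0.001   0.0014]
18 92.31 [0.0004 0.0019]
19 103.35 [0.0009 0.0016]
20 110.22 [0.0027 0.0028]
22 136.72 [0.0038 0.0044]
14 91.86 [-0.0012 -0.0022]
16 68.52 [-0.0005 -0.002 ]
17 60.3 [-0.0004 -0.0021]
18 55.82 [-0.0001 -0.001 ]
19 58.99 [ 0.0005 -0.0004]
20 65.95 [ 0.0009 -0.0005]
22 88.82 [0.0029 0.0002]
```

View pics/s8.png

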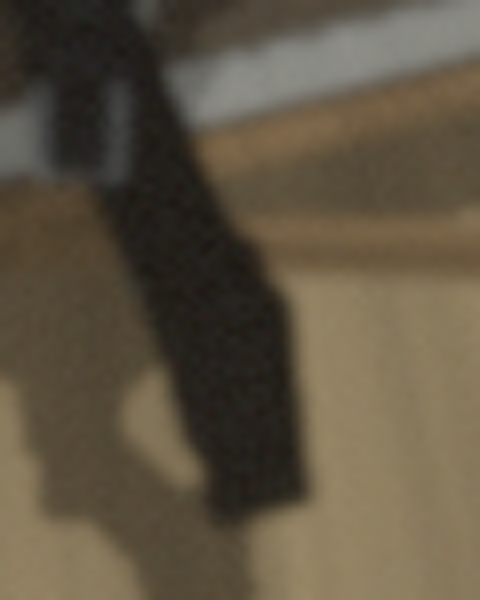

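arm_command --pt "0 0 -10" --pt "7 30 0" --pt "8 38 0" --pt "8 40 0" --pt "8 40 0" --pt "8 40 0" --pt "8 40 0" --pt "8 40 0" --pt "7 38 10" --pt "0 0 20" --turn '[3.2, 0, 0, 0, 0, 0, 0, 0, 0, 0]' --grip '[1, 1, 1, 1, 1, 1, 1, 1, 1, 1]'

```text
clock: 10.13
position: [0.4333, 0.0128, 0.2506]
ee_rot: [0.046, 0.999, 0.001, -0.0]
ft_force: [0.1, 1.1, -1.3]
grip_width: 0.341
```

arm_command --pt "0 0 20" --pt "0 0 0" --turn '[0, 0]' --grip '[1, 1]'

```text
clock: 10.3
position: [0.4313, 0.0052, 0.2265]
ee_rot: [0.05, 0.999, -0.002, -0.004]
ft_force: [0.3, -1.1, -2.2]
grip_width: 0.344
```

```bash
cat > look.py <<'E'
from mfit import *
import sys
k=sys.argv[1]
o=manip.get_obs(); print({q:np.round(o[q],4) for q in ['clock','position','ee_rot','ft_force','joint_pos','grip_width']})
Rt=R.from_quat(o['ee_rot']).as_matrix();print('yaw',np.degrees(np.arctan2(-Rt[0,1],Rt[1,1])))
ci=cam('wrist');b=manip.camera('wrist');a=manip.camera('side');s=manip.camera('scene')
for n,im in[('wrist',b),('side',a),('scene',s)]: cv2.imwrite(f'pics/{n}{k}.png',im)
for n in['wrist','side','scene']:
  for t in ['reader_nose','big_book_label']:
    for d in manip.tip_of(t,n):
      w=c2w(n,d['xyz'],ci if n=='wrist' else None)
      if w[1]>-.15: print(n,t,round(d['score'],2),np.round(w,4))
A=cv2.resize(a[120:240,190:320],(520,480),interpolation=2)
B=cv2.resize(b[100:384,180:330],(253,480),interpolation=2)
cv2.imwrite(f'pics/look{k}.png',np.hstack([A,B]))
E
python3 look.py 9
```

```text
{'clock': np.float64(10.3), 'position': array([0.4313, 0.0052, 0.2265]), 'ee_rot': array([ 0.0505,  0.9987, -0.0016, -0.0037]), 'ft_force': array([ 0.3174, -1.0521, -2.1931]), 'joint_pos': array([-0.7742, -0.1526,  0.6057,  1.966 ,  0.0911,  1.3103,  1.2717]), 'grip_width': np.float64(0.3436)}
yaw -5.783966078005424
wrist reader_nose 0.54 [0.4785 0.0007 0.1355]
wrist big_book_label 0.88 [ 0.4874 -0.0009  0.0894]
side reader_nose 0.64 [0.4777 0.0005 0.1312]
side big_book_label 0.87 [ 0.4916 -0.0054  0.0932]
scene reader_nose 0.57 [ 0.4776 -0.0014  0.1384]
scene reader_nose 0.42 [0.4944 0.4449 0.0282]
scene big_book_label 0.75 [4.847e-01 2.000e-04 8.870e-02]
scene big_book_label 0.69 [0.4933 0.4442 0.027 ]
```

View pics/look9.png

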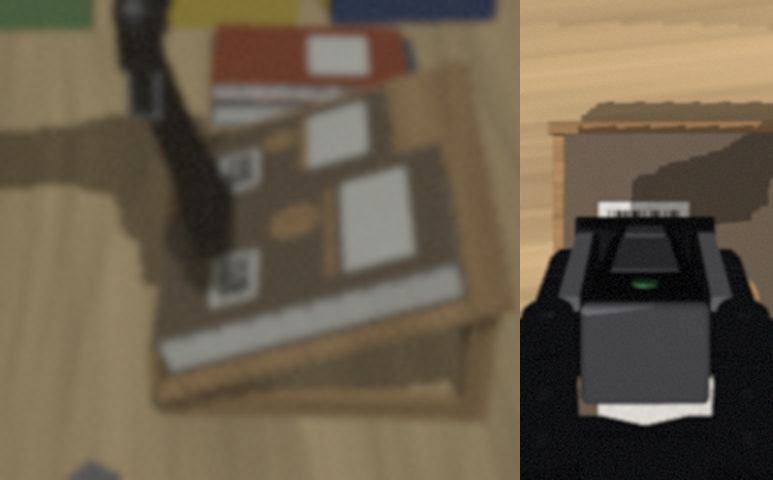

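arm_command --pt "-2 0 9" --pt "-3 0 10" --pt "-2 0 9" --pt "-2 0 6" --pt "0 0 0" --pt "0 0 0" --turn '[0, 0, 0, 0, 0, 0]' --grip '[1, 1, 1, 1, 1, 1]'

```text
clock: 11.25
position: [0.4429, 0.0042, 0.1964]
ee_rot: [0.051, 0.999, -0.0, -0.001]
ft_force: [-0.0, 0.5, -1.1]
grip_width: 0.339
```

```bash
python3 look.py 10
```

```text
{'clock': np.float64(11.25), 'position': array([0.4429, 0.0042, 0.1964]), 'ee_rot': array([ 5.130e-02,  9.987e-01, -4.000e-04, -6.000e-04]), 'ft_force': array([-0.0497,  0.5247, -1.0997]), 'joint_pos': array([-0.7712, -0.0967,  0.6332,  1.9904,  0.0612,  1.2312,  1.3074]), 'grip_width': np.float64(0.3389)}
yaw -5.880967172896823
wrist reader_nose 0.72 [0.4911 0.0019 0.1016]
wrist big_book_label 0.84 [ 0.4877 -0.0006  0.0871]
side reader_nose 0.65 [ 0.4874 -0.0019  0.103 ]
side big_book_label 0.94 [ 0.4904 -0.0057  0.0877]
scene reader_nose 0.58 [ 4.861e-01 -1.000e-04  1.076e-01]
scene big_book_label 0.96 [0.4868 0.0005 0.0888]
```

View pics/look10.png

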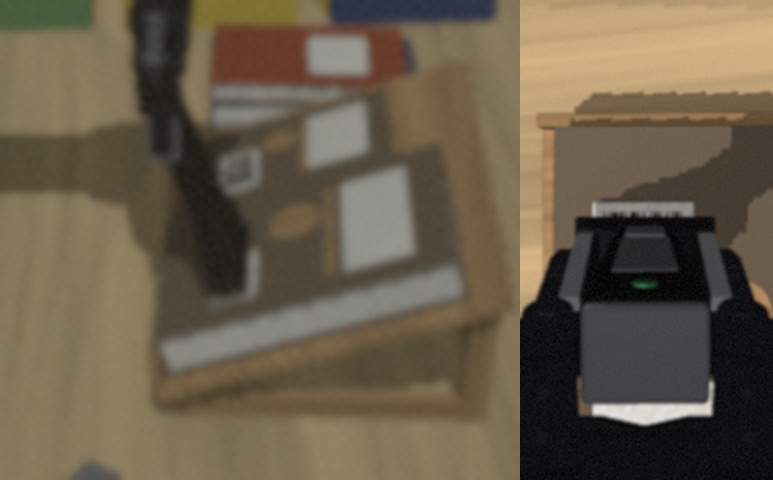

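```bash
python3 - <<'E'
from h import *
b=cv2.imread('pics/wrist10.png')
cv2.imwrite('pics/w10c.png',cv2.resize(b[200:260,205:310],None,fx=7,fy=7,interpolation=2))
a=cv2.imread('pics/side10.png');s=cv2.imread('pics/scene10.png')
cv2.imwrite('pics/s10c.png',np.hstack([cv2.resize(a[160:215,225:275],None,fx=8,fy=8,interpolation=2)[:440],cv2.resize(s[140:195,235:285],None,fx=8,fy=8,interpolation=2)[:440]]))
E
```

```text
(no output)
```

View pics/w10c.png

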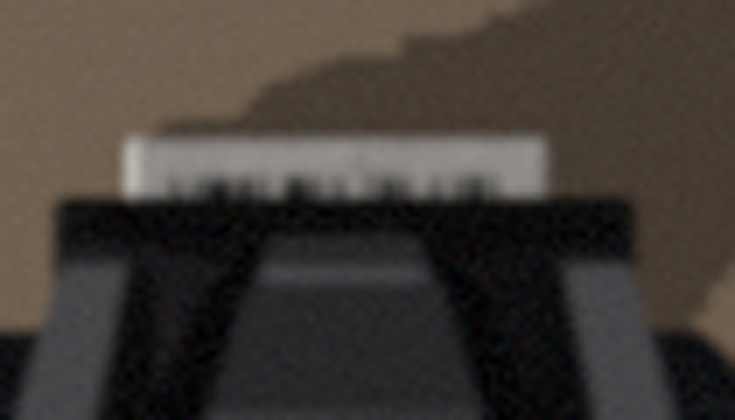

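View pics/s10c.png

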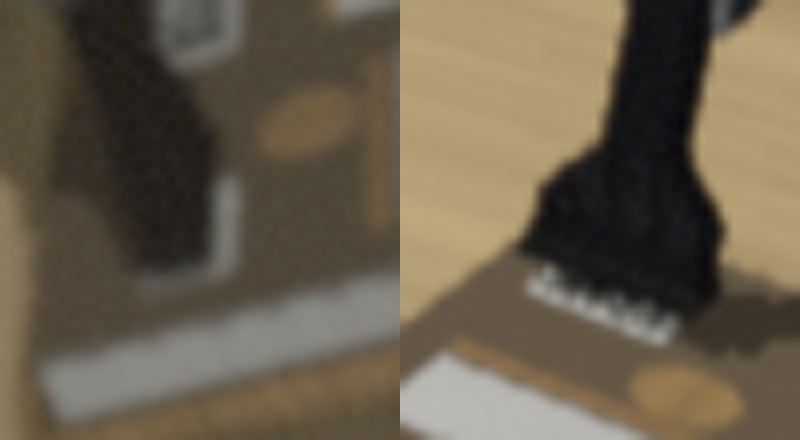

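```bash
python3 - <<'E'
from h import *
ci=cam('wrist');i=ci[0]
Rb=(R.from_euler('z',-5.8,degrees=True)*R.from_euler('y',-20,degrees=True)).as_matrix()
def at(u,v,d): return c2w('wrist',[(u-i['cx'])/i['fx']*d,(v-i['cy'])/i['fy']*d,d],ci)
lab=at(205+336/7,219.4,.273)
print('labedge',lab, 'implied centre',lab+Rb@[.017,0,0])
for dn in(.254,.258,.262,.266):
    no=at(205+346/7,228.7,dn); print(dn,no,'diff in book axes mm',Rb.T@(no-lab)*1e3)
# ray with cover plane through fitted label
L=np.array([.490,-.0005,.0895]);n=Rb[:,2]
o,d=ray('wrist',(253,219.4),ci); s=(L-o)@n/(d@n); p=o+s*d; print(s,p,Rb.T@(p-L)*1e3)
for g in(.006,.01,.014,.018):
    o,d=ray('wrist',(254.4,228.7),ci); s=(L+g*n-o)@n/(d@n); q=o+s*d; print(g,s,'nose edge rel label centre',Rb.T@(q-p)*1e3-[17,0,0])
E
```

```text
labedge [0.47189881 0.0009246  0.08917289] implied centre [ 0.4877918  -0.00068975  0.09498724]
0.254 [0.47184003 0.00218582 0.109176  ] diff in book axes mm [ 6.66674031  1.24882085 18.86036473]
0.258 [0.47358342 0.00202203 0.10554619] diff in book axes mm [ 7.07069265  1.26204633 14.85057851]
0.262 [0.47532681 0.00185823 0.10191638] diff in book axes mm [ 7.47464499  1.27527181 10.8407923 ]
0.266 [0.4770702  0.00169444 0.09828658] diff in book axes mm [7.87859734 1.28849729 6.83100608]
0.2788907414179136 [0.47428886 0.00067296 0.08376774] [-1.67599999e+01 -4.20754052e-01 -5.92142040e-15]
0.006 0.2727156772088667 nose edge rel label centre [-8.85286065  1.29317555  6.        ]
0.01 0.2687254400667504 nose edge rel label centre [-9.25582672  1.28036792 10.        ]
0.014 0.2647352029246341 nose edge rel label centre [-9.65879279  1.26756028 14.        ]
0.018 0.2607449657825178 nose edge rel label centre [-10.06175886   1.25475264  18.        ]
```

arm_command --pt "3 -1 1" --pt "-1 0 3" --pt "-1 0 3" --pt "0 0 0" --pt "0 0 0" --turn '[0, 0, 0, 0, 0]' --grip '[1, 1, 1, 1, 1]'

```text
clock: 12.12
position: [0.4419, 0.0034, 0.1897]
ee_rot: [0.051, 0.999, -0.0, -0.0]
ft_force: [0.0, 0.2, -1.2]
grip_width: 0.343
```

```bash
cat > lk.py <<'E'
from h import *
import sys
k=sys.argv[1]
f=[]
for _ in range(3):
    o=manip.get_obs(); f.append(o['ft_force']); ci=cam('wrist'); b=manip.camera('wrist')
a=manip.camera('side'); s=manip.camera('scene'); f.append(manip.get_obs()['ft_force'])
n=R.from_euler('z',-5.8,degrees=True).apply([-.342,0,.94])
print(o['clock'],o['position'],'F',np.round(f,1).tolist(),'mean',np.mean(f,0),'along n',np.mean(f,0)@n, 'tau', o['torque'])
for nn,im in[('wrist',b),('side',a),('scene',s)]: cv2.imwrite(f'pics/{nn}{k}.png',im)
cv2.imwrite(f'pics/lk{k}.png',np.vstack([np.hstack([cv2.resize(a[160:215,225:275],None,fx=7,fy=7,interpolation=2)[:380],cv2.resize(s[140:195,235:285],None,fx=7,fy=7,interpolation=2)[:380]]),cv2.resize(b[205:245,208:308],(700,215),interpolation=2)]))
E
python3 lk.py 11
```

```text
12.2167 [0.44207479 0.00345358 0.1899209 ] F [[0.0, 0.2, -1.2], [-0.4, -0.2, -1.6], [-0.8, 0.1, -2.0], [-0.5, 0.0, -1.5]] mean [-0.40118451  0.04139271 -1.5715069 ] along n -1.3392831924889423 tau [ 0.01340833 -0.02441646 -0.0141545 ]
```

View pics/lk11.png

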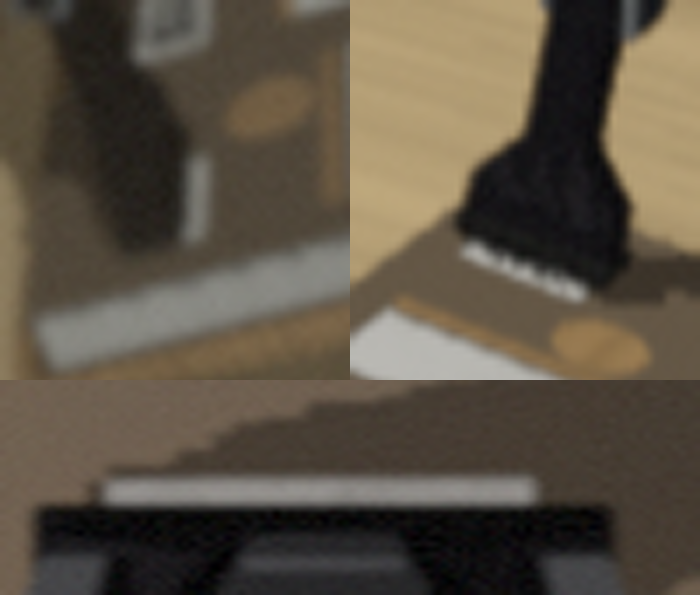

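arm_command --pt "-0.7 0 2" --pt "-0.7 0 2" --pt "0 0 0" --pt "0 0 0" --turn '[0, 0, 0, 0]' --grip '[1, 1, 1, 1]'

```text
clock: 12.7
position: [0.4434, 0.0033, 0.1858]
ee_rot: [0.051, 0.999, -0.0, -0.0]
ft_force: [0.3, -0.9, -1.5]
grip_width: 0.338
```

```bash
python3 lk.py 12
```

```text
12.8 [0.44341858 0.00328686 0.18590959] F [[0.3, -0.9, -1.5], [0.3, -0.2, -1.2], [-1.2, 1.1, -1.7], [1.3, -1.1, -1.7]] mean [ 0.16792734 -0.2568379  -1.54066984] along n -1.5142434374911784 tau [-0.02744645  0.01018844 -0.0161052 ]
```

View pics/lk12.png

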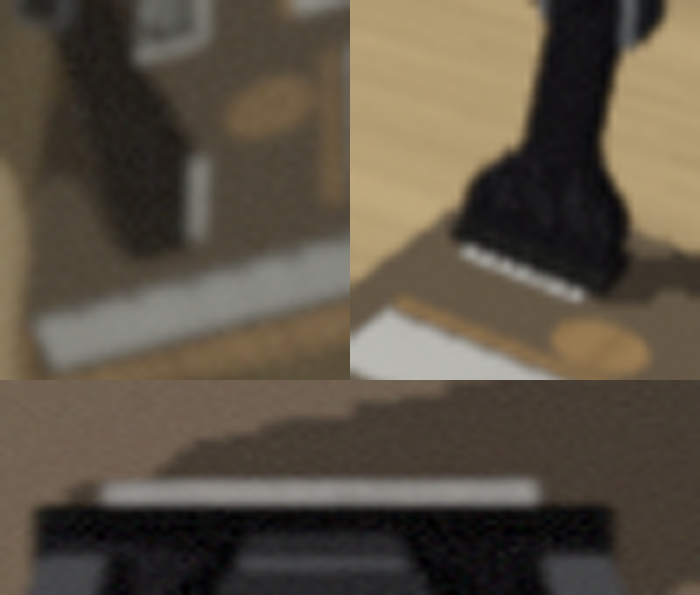

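arm_command --pt "-0.6 0 1.5" --pt "-0.5 0 1.5" --pt "0 0 0" --pt "0 0 0" --turn '[0, 0, 0, 0]' --grip '[1, 1, 1, 1]'

```text
clock: 13.28
position: [0.4446, 0.0032, 0.1831]
ee_rot: [0.051, 0.999, 0.0, -0.0]
ft_force: [-3.5, -0.3, 4.8]
grip_width: 0.345
```

```bash
python3 lk.py 13
```

```text
13.3833 [0.44461342 0.0032034  0.1831369 ] F [[-3.5, -0.3, 4.8], [-3.0, 0.1, 4.4], [-2.2, -0.7, 4.9], [-2.1, -0.4, 4.7]] mean [-2.68730325 -0.32364035  4.66753056] along n 5.290646096790429 tau [-0.03131421  0.53901206  0.03493096]
```

View pics/lk13.png

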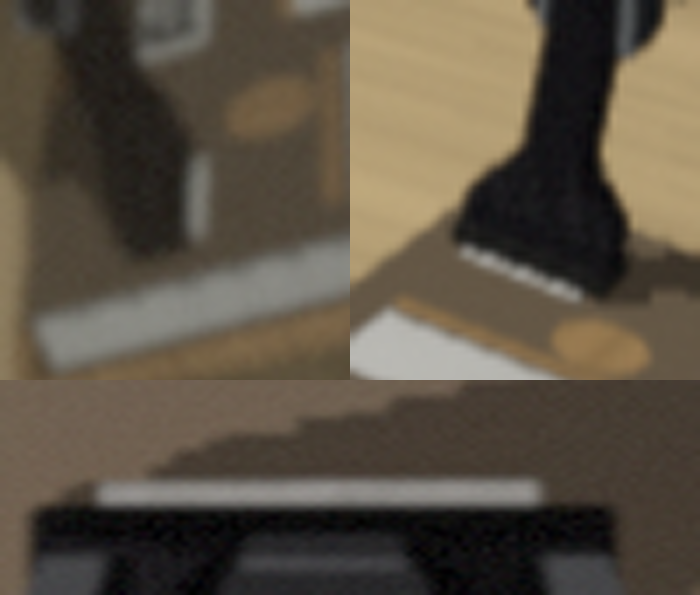

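```bash
python3 - <<'E'
import cv2,numpy as np
b=cv2.imread('pics/wrist13.png')
cv2.imwrite('pics/w13c.png',cv2.resize(b[212:352,200:312],None,fx=5,fy=4.2,interpolation=2))
E
```

```text
(no output)
```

View pics/w13c.png

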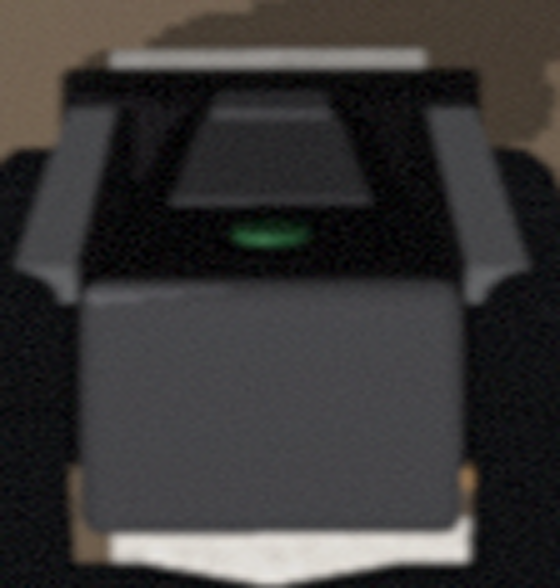

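```bash
cat > tilt.py <<'E'
from h import *
from scipy.optimize import least_squares
w=np.load('w2.npz'); c2=({k:float(w[k]) for k in['fx','fy','cx','cy']},w['R'],w['t'])
H=[( (x+.5)/6-.5+200,(y+.5)/6-.5+160) for x,y in[(217,462),(366,460),(364,560),(222,560)]]
W=np.array([onz('wrist',u,.168,c2) for u in H]); print(np.round(W,4))
print('sizes',[np.linalg.norm(W[i]-W[(i+1)%4]).round(4) for i in range(4)],'centre',W.mean(0))
ci=cam('wrist'); o=manip.get_obs(); print(o['position'])
px=lambda x,y:np.array([(x+.5)/5-.5+200,(y+.5)/4.2-.5+212])
cap=[px(80,280),px(465,280),px(462,530),px(85,530)]
nose=[px(64,72),px(477,72)]; labe=[px(110,48),px(426,48)]
cw,ch=.0285,.0228
capb=np.array([(-ch/2,-cw/2,.16),(-ch/2,cw/2,.16),(ch/2,cw/2,.16),(ch/2,-cw/2,.16)])
noseb=np.array([(-.013,-.036,0),(-.013,.036,0)])
def res(p,zn,ref=0):
    Rr=R.from_euler('z',p[0],degrees=True)*R.from_euler('y',-p[1],degrees=True)
    P=np.vstack([capb,noseb+[0,0,zn]])
    return np.concatenate([proj('wrist',Rr.apply(q)+p[2:5],ci)-m for q,m in zip(P,cap+nose)])
for zn in (0,.0028):
  s=least_squares(lambda p:res(p,zn),[-5.8,19,.489,0,.09],x_scale=[1,1,.01,.01,.01]); print(zn,np.round(s.x,4),np.round(s.fun,1))
E
python3 tilt.py
```

```text
[[ 0.5048 -0.3202  0.168 ]
 [ 0.5057 -0.2927  0.168 ]
 [ 0.5267 -0.2939  0.168 ]
 [ 0.5253 -0.3207  0.168 ]]
sizes [np.float64(0.0275), np.float64(0.021), np.float64(0.0268), np.float64(0.0206)] centre [ 0.51562614 -0.30686718  0.168     ]
[0.44460328 0.00319832 0.18306651]
0 [-5.82140e+00  1.97334e+01  4.92900e-01 -1.60000e-03  8.37000e-02] [ 0.8 -0.7 -0.6 -0.8  0.2  0.7 -0.3  0.8  2.1 -0.1 -2.1 -0.2]
0.0028 [-5.82220e+00  1.96176e+01  4.92600e-01 -1.60000e-03  8.35000e-02] [ 0.8 -0.6 -0.6 -0.7  0.1  0.7 -0.3  0.8  1.7 -0.1 -1.7 -0.2]
```

```bash
cat >> tilt.py <<'E'
Rb=(R.from_euler('z',-5.8,degrees=True)*R.from_euler('y',-20,degrees=True)).as_matrix();n=Rb[:,2]
p=s.x[2:5]+n*.0028
for u in labe:
    o,d=ray('wrist',u,ci); q=o+d*((p-o)@n/(d@n)); print('label low corner rel nose centre (want -17,-+28):',np.round(Rb.T@(q-p)*1e3,1))
E
python3 tilt.py | tail -2; python3 lk.py 14
```

```text
label low corner rel nose centre (want -17,-+28): [-18.1 -29.2   0. ]
label low corner rel nose centre (want -17,-+28): [-18.   28.3   0. ]
13.6333 [0.44459815 0.00321137 0.18303859] F [[-2.1, -0.4, 4.7], [-3.2, -0.5, 4.9], [-2.8, -0.9, 4.5], [-2.0, -0.1, 3.0]] mean [-2.51332072 -0.48574435  4.28121128] along n 4.862706039861107 tau [0.00121429 0.50431021 0.01927503]
```

```bash
python3 - <<'E'
from h import *
for n in('side','scene'):
    a=cv2.imread(f'pics/{n}0.png');b=cv2.imread(f'pics/{n}14.png')
    d=cv2.absdiff(a,b).max(2); 
    rois={'side':dict(book=(255,150,312,222),pot=(318,235,352,290),pile=(245,127,292,138)),'scene':dict(small=(292,195,345,240),pile=(362,230,432,310),pot=(138,180,170,225),bookfront=(222,190,265,220))}[n]
    for k,(x0,y0,x1,y1) in rois.items(): print(n,k,'mean diff',d[y0:y1,x0:x1].mean().round(1),'frac>40',(d[y0:y1,x0:x1]>40).mean().round(3))
cv2.imwrite('pics/fin.png',np.hstack([a[100:330,150:440],b[100:330,150:440]]))
E
```

```text
side book mean diff 2.2 frac>40 0.0
side pot mean diff 2.5 frac>40 0.0
side pile mean diff 2.4 frac>40 0.0
scene small mean diff 10.3 frac>40 0.014
scene pile mean diff 7.4 frac>40 0.013
scene pot mean diff 5.9 frac>40 0.0
scene bookfront mean diff 6.8 frac>40 0.0
```

View pics/fin.png

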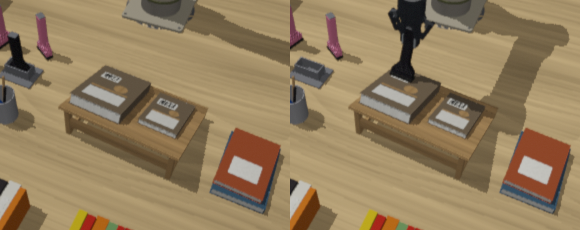

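Left is before and right is now. Books, pile and pot are unmoved, and the reader sits on the large book's label. I'm handing in.

```bash
python3 -c "
from workcell import manip
print(manip.get_obs()['ft_force']);print(manip.hand_in())"
```

```text
[-1.97529653 -0.12807785  3.02918896]
the job is handed in; nothing more can be done
None
```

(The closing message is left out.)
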